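# Seat the sample carrier on the reader's locating pin and hold it pressed home

## Task

Lift the bench reader's stiff cover by its blue tab and leave it leaning back like an open laptop screen, about 110 degrees from closed. Then lay the metal sample carrier by its black grip into the reader's guide channel, slide it along until it drops over the locating pin hidden beneath it, and press it fully down against the sprung seat. Finish with the gripper still holding the carrier pressed down, and do not disturb the jar, the marker or the dropping bottle.

Things in the scene. Friction and masses are not known exactly. Their poses are not given: they have to be found in the camera images.
- reader: bench reader, fixed: white housing 140 (x) x 116 (y) mm, origin at the centre of its underside, front towards its -x. On top a guide channel runs along x between two aluminium rails (x = -66 to +66 mm, tops at z = 60): 68 mm wide, centred on y = 0, open at the front, closed at x = +61 mm by a 58 mm high back wall
- channel (a point): point on the reader's channel centre line, 53 mm above the reader's origin, axes as the reader's. The fixed brass locating pin (10 mm diameter, bevelled top at this height) stands in a slot on the centre line, set anew each time anywhere from 15 mm before to 15 mm behind this point (along x); mostly hidden by the cover at first, fully by the carrier later
- cover_hinge (a point): middle of the cover's hinge axis, at x = +72, z = +66 mm of the reader; the axis runs along the reader's y
- cover (a joint): hinge of the reader's flat grey cover (112 mm wide, 134 mm from hinge to front edge, 5 mm thick): 0 = closed, lying over the channel; grows (rad) as the front edge rises; 1.57 = upright, 2.4 = farthest back. Stiff friction hinge (0.35 N m): stays where it is left. Starts a little open
- cover_tab (a point): grip point in the cover's blue tab, 168 mm from the hinge axis, level with it when closed. The tab is 18 mm wide (along y), 8 mm thick, and sticks out 48 mm beyond the cover's front edge; this point lies 34 mm beyond that edge, midway in width and thickness. Axes turn with the cover. Pinched from above on its two sides, the tab can turn between the pads as the cover swings
- seat (a joint): travel of the reader's sprung steel seat (126 x 66 mm, floor of the channel): 0 = up, its top 42 mm above the reader's origin; 0.005 m = fully down, top at 37 mm. It starts to sink at about 6 N and is at the bottom at about 13.5 N, the carrier's weight included
- carrier: loose sample carrier, 0.24 to 0.39 kg: aluminium block 80 (x) x 64 (y) x 26 (z) mm, origin at the centre of its underside, where a blind bore (15 mm diameter, 20 mm deep) fits over the pin, unseen from above. Both ways round are alike. Above the reader's origin its underside is at 53 mm riding on the pin's top, 42 mm dropped over the pin, 37 mm pressed home
- carrier_grip (a point): point 50 mm above the carrier's origin, in its black upright grip bar: 34 (x) x 16 (y) mm, from 25 to 67 mm above the origin; axes as the carrier's. Pinched on its two y sides, the carrier can tip between the pads if it is pressed hard (over about 10 N) on the pin's top
- sample_jar: small brown sample jar with blue lid, 40 mm in diameter, 55 mm tall, loose bystander; origin at the centre of its underside
- marker: felt marker lying down, 134 x 14 x 14 mm along its y, loose bystander; origin under its middle
- dropper: white dropping bottle with red cap, 49 mm in diameter, 138 mm tall, loose bystander; origin at the centre of its underside
Mind the look-alikes: they are no part of the job. There is more than one size of the reader; the job needs the larger.

How it is judged:
On the way, in this order (a step that is already met when the one before it is completed fails the run):
1. the cover leans back, 97 to 123 degrees from closed (value of joint cover between 1.7 and 2.14 rad), for 0.2 s.
2. with the cover still so, the carrier has dropped over the pin: level in the channel, its underside less than 45 mm above the reader's (all of step 1 and x of carrier in the frame of reader between -0.024 and 0.024 m and y of carrier in the frame of reader between -0.004 and 0.004 m and angle between the x axis of carrier and the x axis of reader, either way round below 0.08 rad and angle between carrier's own z axis and vertical below 0.06 rad and z of carrier in the frame of reader below 0.045 m), for 0.1 s.
At the end, for the whole second after the job is handed in: Cover still 97 to 123 degrees open; carrier over the pin, level (0.06 rad), in line with the channel, underside less than 39.5 mm above the reader's, seat pressed down over 3.5 mm, at rest, fingers on the carrier (over 3 N), all through the last second (all of step 1 and x of carrier in the frame of reader between -0.024 and 0.024 m and y of carrier in the frame of reader between -0.004 and 0.004 m and angle between the x axis of carrier and the x axis of reader, either way round below 0.08 rad and angle between carrier's own z axis and vertical below 0.06 rad and z of carrier in the frame of reader below 0.0395 m and value of joint seat above 0.0035 m and contact force between the fingers and carrier above 3 N and linear speed of carrier below 0.02 m/s); the arm keeps its last pose, push and grip.
It fails at once if the sample jar is moved by more than 30 mm or tipped (distance of sample_jar from where it was at the start of the episode above 0.03 m or angle between sample_jar's own z axis and vertical above 0.3 rad).
It fails at once if the marker is moved by more than 30 mm (distance of marker from where it was at the start of the episode above 0.03 m).
It fails at once if the dropping bottle is moved by more than 30 mm or tipped (distance of dropper from where it was at the start of the episode above 0.03 m or angle between dropper's own z axis and vertical above 0.3 rad).
It also fails if it takes over 64 s, if anything falls off the work surface, if the arm or the gripper's body presses on something with over 40 N, if the wrist force passes 120 N, or if a joint passes its speed limit or range.

## Robot

A 7-joint arm with a two-finger parallel gripper is mounted at the origin on a cart in front of the work surface, level with it; the furniture and walls round the work are solid. World frame = base frame: x ahead of the robot, y to its left, z up, the work surface at z = 0. Lengths are in m, angles in rad, forces in N, time in s.
With the tool pointing down it reaches from about 0.425 to 0.925 m from the base axis. Payload 6.8 kg.
Tool frame: the origin (TCP) lies midway between the tips of the shut fingers; the grasp point (between the pads) lies 19 mm behind it; z points along the fingers, y is the line along which they close (so a half turn about z gives the same grasp; the last joint's range is limited). The gripper opens to 85 mm and grips with 20 to 120 N. Pads are 22 mm wide; open, the fingers measure 114 mm over their backs; the gripper's body (76 mm by 85 mm) begins 54 mm behind the grasp point. The pads swing forward as they close: fully open they stand 13 mm farther back than shut.
Start: joints at [1.133, 0.477, 0.022, 1.555, -0.011, 1.109, -0.083], TCP at [0.219, -0.639, 0.231] pointing down, gripper open.
Joint ranges: [-2.96, 2.96], [-0.34, 2.1], [-1.41, 1.46], [0.24, 2.44], [-1.37, 4.51], [0.17, 1.92], [-2.96, 2.96]. Speed limits (rad/s): [2.39, 2.39, 3.14, 3.14, 3.14, 3.14, 3.14].

## Interface

Orientations are given as a rotation vector (axis times angle).
In Python, from bench import get_obs, grab_frame, camera_params, r gives the robot as it stands.
- The arm moves only by the shell command python3 -m jog 'ROWS' [FORCE]. ROWS is JSON, a list of rows, each an object of numbers: "rx", "ry", "rz": the turn, a rotation vector about the world's x, y, z scaled (see below); "x", "y", "z": the shift along the world's x, y, z scaled (see below); "jaw": the opening, from -1 (shut) to 1 (fully open). In form: [{"rx": .., "ry": .., "rz": .., "x": .., "y": .., "z": .., "jaw": ..}, ...]. A call has 1 to 8 rows; each row shifts and turns the commanded pose from where the row before left it; what a row does not reach is not made up. The controller multiplies each number of a shift by 60 mm and each number of a turn by 10 degrees. A row lasts 1/8 s, in which the tool goes at most 62.5 mm and 10.7 degrees, less where a joint would pass 70% of its speed; a pose out of reach is approached as far as the arm can. A call with a number of a shift or a turn outside -1 to 1 is refused whole. A call with a gripper value outside its range is refused whole. The fingers move at their own pace and stop on an object; FORCE is the grip in N (left out, the last holds). Time passes only in rows, so rows that do not move let the fingers close. It gives the time, the measured TCP pose, the force, the opening and the grip force at its end, in the units of the state.
- get_obs(): the state, without advancing time (a new reading comes with each control period).
- grab_frame(name): name is "scene" or "top"; returns the picture (480x640x3 uint8, red, green, blue); there is no depth.
- camera_params(name): a dict with "fx", "fy", "cx", "cy" (pixels), "R" (3x3) and "t" (3): a world point X has camera coordinates R X + t. Camera axes: x right, y down, z forward; pixel columns grow to the right and rows downward; lengths in m; the calibration is good to about 2 mm. A picture is of the moment at which its call begins. camera_params takes no time and is no camera call.
- r.hand_in(): hands the job in; it is judged then, once.
The state is a dict: "clock": time; "joints": joint angles; "qvel": joint speeds; "tau": joint torques, N m; "tcp_pos": TCP position; "orientation": TCP orientation; "contact_force": force on the tool from outside, world axes, zero at the start; "moment": the same for the moment, N m; "grip_width": finger opening in m; "gripper_force": force on a finger pad.
Only numpy, scipy, OpenCV 4.12 (cv2) and the standard library are available. Lean on these libraries where they do the work, as an engineer would, in place of code of your own. Each camera call takes 0.05 s, during which the arm holds its last target. There are 200 camera calls.

## Working session

There is one attempt and no reset: what is moved stays moved. The work goes in short steps, Python scripts to look and compute and a shell command to move; the robot and the scene stay as the last step left them, time stands still between calls to the robot, and variables do not carry over. Pictures are saved under pics/ and viewed, at most 10 in all, crops included, and the job is handed in when it is done.

```bash
mkdir -p pics; python3 - <<'E'
from bench import get_obs, grab_frame, camera_params
import cv2
for n in("scene","top"):
    im=grab_frame(n); cv2.imwrite(f"pics/{n}0.png",im[:,:,::-1]); p=camera_params(n); print(n,p)
print(get_obs())
E
```

```text
scene {'fx': 465.6562981429136, 'fy': 465.6562981429136, 'cx': 317.0232227171153, 'cy': 232.2427621518926, 'R': array([[-0.90862459, -0.41747956, -0.01059057],
       [-0.32208758,  0.71669969, -0.61854761],
       [ 0.26582125, -0.55861648, -0.78567595]]), 't': array([0.47277493, 0.2269701 , 0.82215048])}
top {'fx': 448.6598739493749, 'fy': 448.6598739493749, 'cx': 325.02361872337656, 'cy': 245.338922565098, 'R': array([[ 0.00951995, -0.99994094, -0.00524284],
       [-0.98122745, -0.00833156, -0.19267401],
       [ 0.19261895,  0.00697867, -0.98124882]]), 't': array([-0.04690735,  0.52853355,  1.06397393])}
{'clock': 0.1, 'joints': array([ 1.13290132,  0.47773322,  0.02236857,  1.55632259, -0.01149776,
        1.10926446, -0.08309902]), 'qvel': array([ 3.56552064e-04, -1.63728100e-03,  1.56667471e-03, -1.94137934e-03,
        2.28829766e-06, -8.11366497e-04,  7.65306347e-04]), 'tau': array([ 4.97858899e-03, -5.97764754e+01,  1.61394194e+00, -2.81954259e+01,
        1.28350485e-02,  5.04097654e-03, -2.72408766e-05]), 'tcp_pos': array([ 0.21840955, -0.63815139,  0.2304255 ]), 'orientation': array([-3.09744785e+00, -5.15440591e-01,  6.11899288e-04]), 'contact_force': array([ 0.09766592,  0.23067037, -0.09822936]), 'moment': array([ 0.03214453, -0.01410788, -0.0004092 ]), 'gripper_force': 0.0, 'grip_width': 0.08557777405952316}
```

View pics/scene0.png

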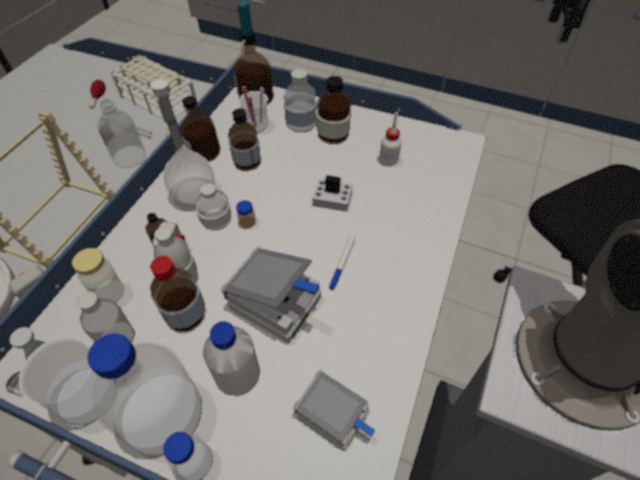

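View pics/top0.png

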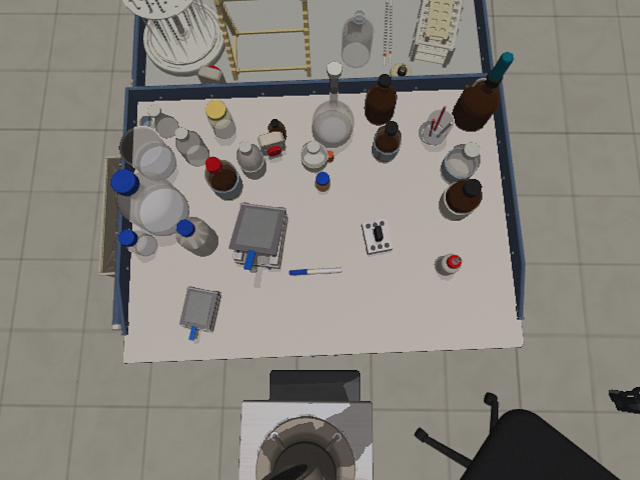

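Candidates: reader, top (258,237) large, versus (200,310) small, so I choose the large one. Carrier: only (377,236). Blue tabs: (250,260) belongs to the large reader, (194,333) to the small one. The blue marker is at (315,271), the jar at (322,182) and the dropper at (450,264). I'll check the choice in a close crop.

```bash
python3 - <<'E'
import cv2,numpy as np
a=cv2.imread("pics/top0.png")[195:285,220:400]; b=cv2.imread("pics/scene0.png")[170:345,215:365]
a=cv2.resize(a,None,fx=4.4,fy=4.4,interpolation=3)[:, :]
b=cv2.resize(b,None,fx=4,fy=4,interpolation=3)[:600]
cv2.imwrite("pics/ca.png",a);cv2.imwrite("pics/cb.png",b[:600])
print(a.shape,b.shape)
E
```

```text
(396, 792, 3) (600, 600, 3)
```

View pics/ca.png

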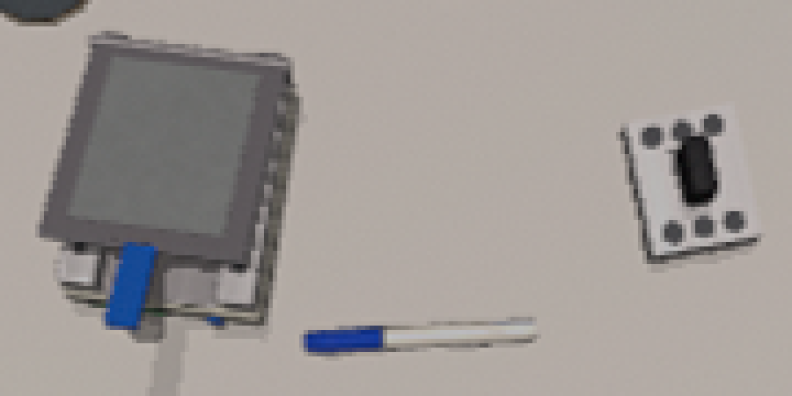

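View pics/cb.png

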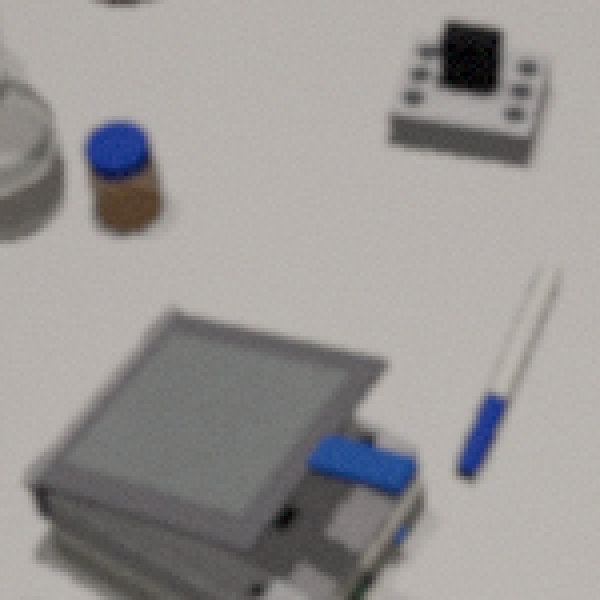

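The crops confirm it. The large reader has its cover partly open, with the blue tab at top (250,260) and scene (305,286). The carrier is at top (377,236) with its black grip. Now I triangulate.

```bash
cat > h.py <<'E'
import numpy as np,cv2
from bench import get_obs, grab_frame, camera_params
P={n:camera_params(n) for n in("scene","top")}
def M(n):
    p=P[n];K=np.array([[p['fx'],0,p['cx']],[0,p['fy'],p['cy']],[0,0,1]]);return K@np.c_[p['R'],p['t']]
def tri(top,scene):
    X=cv2.triangulatePoints(M("top"),M("scene"),np.float64(top).reshape(-1,2).T,np.float64(scene).reshape(-1,2).T);return (X[:3]/X[3]).T
def cast(n,uv,z):
    p=P[n];uv=np.float64(uv).reshape(-1,2);d=np.c_[(uv[:,0]-p['cx'])/p['fx'],(uv[:,1]-p['cy'])/p['fy'],np.ones(len(uv))]@p['R'];c=-p['R'].T@p['t'];return c+d*((z-c[2])/d[:,2])[:,None]
def proj(n,X):
    q=np.c_[np.reshape(X,(-1,3)),np.ones(np.size(X)//3)]@M(n).T;return q[:,:2]/q[:,2:]
def blob(m,box):
    k=np.zeros(m.shape,np.uint8);x0,y0,x1,y1=box;k[y0:y1,x0:x1]=m[y0:y1,x0:x1];c=max(cv2.findContours(k,0,1)[0],key=cv2.contourArea);mo=cv2.moments(c);return np.array([mo['m10'],mo['m01']])/mo['m00'],cv2.minAreaRect(c),c
E
python3 - <<'E'
from h import *
np.set_printoptions(precision=4,suppress=True)
t=np.array([[95,40],[288,62],[40,236],[248,264]])/4.4+[220-.4,195-.4]
s=np.array([[30,485],[175,318],[250,548],[385,362]])/4+[215-.4,170-.4]
C=tri(t,s);print("cover BL BR FL FR\n",C)
A=cv2.imread("pics/top0.png");B=cv2.imread("pics/scene0.png")
bl=lambda I:cv2.inRange(cv2.cvtColor(I,40),(100,130,60),(125,255,255))
a=blob(bl(A),(235,245,262,275));b=blob(bl(B),(288,270,322,297));print(a[:2],b[:2]);print("tab",tri(a[0],b[0]))
print('pts top',a[2].reshape(-1,2).tolist())
bk=lambda I:cv2.inRange(I,(0,0,0),(45,45,45))
a=blob(bk(A),(370,225,386,246));b=blob(bk(B),(322,172,345,195));print(a[:2],b[:2]);print("grip",tri(a[0],b[0]))
wh=lambda I,lo:cv2.inRange(I,(lo,)*3,(255,)*3)
# carrier top corners by hand
tc=np.array([[622,125],[733,105],[760,236],[652,258]])/4.4+[220-.4,195-.4]
c=cast("top",tc,.026);print("carrier",c,c.mean(0),np.linalg.norm(c[1]-c[0]),np.linalg.norm(c[2]-c[1]))
d=c[0]+c[1]-c[2]-c[3];print("yaw x",np.degrees(np.arctan2(d[1],d[0])))
print("jar",cast("top",[322,182],.055),"marker",cast("top",[[290,272],[342,270]],.007),"dropper",cast("top",[453,262],.138))
print("yawcover",[np.degrees(np.arctan2(*(C[i]-C[j])[[1,0]])) for i,j in((0,2),(1,3))],C[:2].mean(0),C[2:].mean(0),np.linalg.norm(C[0]-C[1]),np.linalg.norm(C[2]-C[3]),np.linalg.norm(C[0]-C[2]))
E
```

```text
cover BL BR FL FR
 [[0.6318 0.1693 0.0617]
 [0.6192 0.0587 0.0598]
 [0.5072 0.1823 0.1171]
 [0.4959 0.0724 0.1119]]
(array([249.3333, 259.4796]), ((249.23533630371094, 259.558837890625), (8.00367546081543, 18.91777801513672), 14.03624439239502)) (array([304.8747, 285.4749]), ((305.0145263671875, 285.070556640625), (25.186521530151367, 10.306506156921387), 14.931418418884277))
tab [[0.4802 0.1316 0.1254]]
pts top [[249, 250], [248, 251], [248, 252], [247, 253], [248, 254], [247, 255], [247, 256], [247, 257], [246, 258], [246, 259], [246, 260], [246, 261], [245, 262], [245, 263], [244, 264], [245, 265], [244, 266], [244, 267], [244, 268], [245, 268], [246, 268], [247, 268], [248, 268], [249, 268], [250, 269], [250, 268], [251, 267], [251, 266], [252, 265], [252, 264], [252, 263], [252, 262], [252, 261], [253, 260], [253, 259], [253, 258], [253, 257], [254, 256], [254, 255], [254, 254], [254, 253], [255, 252], [254, 251], [253, 251], [252, 251], [251, 251], [250, 250]]
(array([377.7745, 233.1477]), ((377.7115173339844, 233.0576934814453), (14.512594223022461, 7.2562971115112305), 78.69007110595703)) (array([332.08  , 184.4309]), ((332.0, 184.5), (15.0, 12.0), 90.0))
grip [[ 0.563  -0.1745  0.0434]]
carrier [[ 0.5931 -0.1337  0.026 ]
 [ 0.6057 -0.1986  0.026 ]
 [ 0.5279 -0.2128  0.026 ]
 [ 0.5144 -0.1505  0.026 ]] [ 0.5603 -0.1739  0.026 ] 0.06611873262746831 0.07910114384909014
yaw x 11.226059039518267
jar [[ 0.6926 -0.0329  0.055 ]] marker [[ 0.4674  0.0471  0.007 ]
 [ 0.4737 -0.0859  0.007 ]] dropper [[ 0.4759 -0.3335  0.138 ]]
yawcover [np.float64(-5.988818205044471), np.float64(-6.340191420395072)] [0.6255 0.114  0.0608] [0.5015 0.1274 0.1145] 0.11128952695665394 0.11063212577162507 0.13695475045293168
```

```bash
cat > fit.py <<'E'
from h import *
from scipy.optimize import least_squares
np.set_printoptions(precision=4,suppress=True)
def rz(a):return np.array([[np.cos(a),-np.sin(a),0],[np.sin(a),np.cos(a),0],[0,0,1]])
def reader(p,L):return np.array([p[0],p[1],0])+np.atleast_2d(L)@rz(p[2]).T
def cov(p,r,y,t):th=p[3];return reader(p,[.072-r*np.cos(th)+t*np.sin(th),y,.066+r*np.sin(th)+t*np.cos(th)])[0]
E
python3 - <<'E'
from fit import *
t=np.array([[95,40],[288,62],[40,236],[248,264]])/4.4+[220-.4,195-.4]
s=np.array([[30,485],[175,318],[250,548],[385,362]])/4+[215-.4,170-.4]
t=np.r_[t,[[249.3,259.5]]];s=np.r_[s,[[304.9,285.3]]]
def pts(p):return np.array([cov(p,r,y,.0025+(k==4)*.0015) for k,(r,y) in enumerate([(0,.056),(0,-.056),(.134,.056),(.134,-.056),(.158,0)])])
f=lambda p:np.r_[proj("top",pts(p))-t,proj("scene",pts(p))-s].ravel()
S=least_squares(f,[.556,.12,-.106,.4],loss='soft_l1');print(S.x,np.degrees(S.x[2:]));print(S.fun.reshape(-1,2))
p=S.x;print("grip tab",cov(p,.168,0,0))
for a in (60,90,110):print(a,cov([*p[:3],np.radians(a)],.168,0,0))
tc=np.array([[622,125],[733,105],[760,236],[652,258]])/4.4+[220-.4,195-.4]
L=np.array([[.04,.032,.026],[.04,-.032,.026],[-.04,-.032,.026],[-.04,.032,.026]])
B=cv2.imread("pics/scene0.png")
# scene carrier top corners by hand: (410,45)(548,65)(530,130)(390,115)?
g=lambda q:np.r_[(proj("top",reader(q,L))-tc).ravel(),(proj("top",reader(q,[0,0,.055]))-[377.77,233.15]).ravel(),(proj("scene",reader(q,[0,0,.046]))-[332.1,184.5]).ravel()]
S=least_squares(g,[.56,-.174,.19]);print("carrier",S.x,np.degrees(S.x[2]),S.fun)
E
```

```text
[ 0.5516  0.1229 -0.1134  0.3789] [-6.4947 21.7114]
[[-0.963  -0.2569]
 [-0.3971 -0.009 ]
 [-0.972   0.1614]
 [-0.7738 -0.452 ]
 [-0.08    0.2018]
 [-0.2209 -1.1471]
 [-0.2495 -2.3202]
 [-0.3436  0.9079]
 [ 1.7132 -0.9636]
 [ 1.1066 -0.473 ]]
grip tab [0.468  0.1325 0.1281]
60 [0.5396 0.1243 0.2115]
90 [0.6231 0.1148 0.234 ]
110 [0.6802 0.1083 0.2239]
carrier [ 0.5607 -0.1735  0.198 ] 11.34396496674433 [ 0.2089 -0.1865 -0.636  -0.202  -0.0574  0.0417 -0.209  -0.2837  0.1153
 -0.1692  0.8353 -0.2601]
```

```bash
python3 -m jog '[{"x":0.6,"y":0.8,"rz":-0.32,"jaw":1},{"x":0.6,"y":0.8,"rz":-0.32,"jaw":1},{"x":0.6,"y":0.8,"rz":-0.32,"jaw":1},{"x":0.6,"y":0.8,"rz":-0.32,"jaw":1},{"x":0.6,"y":0.8,"rz":-0.32,"jaw":1},{"x":0.6,"y":0.8,"rz":-0.32,"jaw":1},{"x":0.6,"y":0.8,"rz":-0.32,"jaw":1},{"x":0.6,"y":0.8,"rz":-0.32,"jaw":1}]'; python3 -m jog '[{"x":-0.08,"y":0.8},{"x":-0.08,"y":0.8},{"x":-0.08,"y":0.8},{"x":-0.08,"y":0.8},{"x":-0.08,"y":0.8},{"x":-0.08,"y":0.8},{"x":-0.08,"y":0.8},{"x":-0.08,"y":0.8}]' 
python3 -c "from h import *;o=get_obs();print(o['orientation'],o['joints'])"
```

```text
[-3.09744785e+00 -5.15440591e-01  6.11899288e-04] [ 1.13290132  0.47773322  0.02236857  1.55632259 -0.01149776  1.10926446
 -0.08309902]validation failed for argument at $[0]...
validation failed for argument at $[0]...
```

Every field seems to be required, so I'll include them all.

```bash
python3 -m jog '[{"rx":0,"ry":0,"z":0,"x":0.6,"y":0.8,"rz":-0.32,"jaw":1},{"rx":0,"ry":0,"z":0,"x":0.6,"y":0.8,"rz":-0.32,"jaw":1},{"rx":0,"ry":0,"z":0,"x":0.6,"y":0.8,"rz":-0.32,"jaw":1},{"rx":0,"ry":0,"z":0,"x":0.6,"y":0.8,"rz":-0.32,"jaw":1},{"rx":0,"ry":0,"z":0,"x":0.6,"y":0.8,"rz":-0.32,"jaw":1},{"rx":0,"ry":0,"z":0,"x":0.6,"y":0.8,"rz":-0.32,"jaw":1},{"rx":0,"ry":0,"z":0,"x":0.6,"y":0.8,"rz":-0.32,"jaw":1},{"rx":0,"ry":0,"z":0,"x":0.6,"y":0.8,"rz":-0.32,"jaw":1}]'
python3 -c "from h import *;o=get_obs();print(o['orientation'],o['joints'])"
```

```text
clock: 1.1
tcp_pos: [0.5073, -0.2529, 0.2311]
orientation: [3.136, -0.187, -0.001]
contact_force: [0.5, -0.1, -0.2]
grip_width: 0.0855
gripper_force: 0.0
[ 3.13602743e+00 -1.86862843e-01 -6.41386572e-04] [ 0.4244499   0.30356403 -0.08860972  1.8140233   0.03107597  1.02573069
 -1.36608163]
```

```bash
python3 -m jog '[{"rx":0,"ry":0,"rz":0,"x":-0.08,"y":0.8,"z":0,"jaw":1},{"rx":0,"ry":0,"rz":0,"x":-0.08,"y":0.8,"z":0,"jaw":1},{"rx":0,"ry":0,"rz":0,"x":-0.08,"y":0.8,"z":0,"jaw":1},{"rx":0,"ry":0,"rz":0,"x":-0.08,"y":0.8,"z":0,"jaw":1},{"rx":0,"ry":0,"rz":0,"x":-0.08,"y":0.8,"z":0,"jaw":1},{"rx":0,"ry":0,"rz":0,"x":-0.08,"y":0.8,"z":0,"jaw":1},{"rx":0,"ry":0,"rz":0,"x":-0.08,"y":0.8,"z":0,"jaw":1},{"rx":0,"ry":0,"rz":0,"x":-0.08,"y":0.8,"z":0,"jaw":1}]'
```

```text
clock: 2.1
tcp_pos: [0.4677, 0.1307, 0.2312]
orientation: [3.136, -0.184, -0.0]
contact_force: [0.7, -0.8, -0.1]
grip_width: 0.0853
gripper_force: 0.0
```

```bash
python3 -m jog '[{"rx":0,"ry":0,"rz":0,"x":0,"y":0.03,"z":-0.5,"jaw":1},{"rx":0,"ry":0,"rz":0,"x":0,"y":0,"z":-0.5,"jaw":1},{"rx":0,"ry":0,"rz":0,"x":0,"y":0,"z":-0.5,"jaw":1},{"rx":0,"ry":0,"rz":0,"x":0,"y":0,"z":-0.5,"jaw":1},{"rx":0,"ry":0,"rz":0,"x":0,"y":0,"z":0,"jaw":-1},{"rx":0,"ry":0,"rz":0,"x":0,"y":0,"z":0,"jaw":-1},{"rx":0,"ry":0,"rz":0,"x":0,"y":0,"z":0,"jaw":-1},{"rx":0,"ry":0,"rz":0,"x":0,"y":0,"z":0,"jaw":-1}]' 30
```

```text
clock: 3.1
tcp_pos: [0.469, 0.1327, 0.1125]
orientation: [-3.134, 0.183, -0.004]
contact_force: [0.2, -1.1, 2.0]
grip_width: 0.0173
gripper_force: 33.8
```

```bash
python3 -m jog '[{"rx":0,"ry":0,"rz":0,"x":0,"y":0,"z":0,"jaw":-1},{"rx":0,"ry":0,"rz":0,"x":0,"y":0,"z":0,"jaw":-1},{"rx":0,"ry":0,"rz":0,"x":0,"y":0,"z":0,"jaw":-1}]' 30; python3 - <<'E'
from fit import *
p=np.array([.5516,.1229,-.1134,0])
q=None
for a in np.radians([21.7,30,39,48,57,66,75,84,93,102,112]):
    c=cov([*p[:3],a],.168,0,0)
    if q is not None:print(np.round(np.degrees(a)),c,((c-q)/.06).round(3))
    q=c
E
```

```text
clock: 3.48
tcp_pos: [0.4688, 0.1325, 0.1119]
orientation: [-3.135, 0.183, -0.002]
contact_force: [-0.1, 6.0, 3.4]
grip_width: 0.0172
gripper_force: 34.0
30.0 [0.4786 0.1312 0.15  ] [ 0.176 -0.02   0.365]
39.0 [0.4934 0.1295 0.1717] [ 0.247 -0.028  0.362]
48.0 [0.5114 0.1275 0.1908] [ 0.301 -0.034  0.319]
57.0 [0.5322 0.1251 0.2069] [ 0.346 -0.039  0.267]
66.0 [0.5552 0.1225 0.2195] [ 0.384 -0.044  0.21 ]
75.0 [0.5799 0.1197 0.2283] [ 0.412 -0.047  0.147]
84.0 [0.6057 0.1167 0.2331] [ 0.429 -0.049  0.08 ]
93.0 [0.6319 0.1138 0.2338] [ 0.436 -0.05   0.012]
102.0 [0.6578 0.1108 0.2303] [ 0.433 -0.049 -0.057]
112.0 [0.6857 0.1076 0.2218] [ 0.464 -0.053 -0.143]
```

```bash
python3 -m jog '[{"rx":0,"ry":0,"rz":0,"x":0.09,"y":0.01,"z":0.18,"jaw":-1},{"rx":0,"ry":0,"rz":0,"x":0.09,"y":-0.01,"z":0.18,"jaw":-1},{"rx":0,"ry":0,"rz":0,"x":0.12,"y":-0.014,"z":0.18,"jaw":-1},{"rx":0,"ry":0,"rz":0,"x":0.12,"y":-0.014,"z":0.18,"jaw":-1},{"rx":0,"ry":0,"rz":0,"x":0.15,"y":-0.017,"z":0.16,"jaw":-1},{"rx":0,"ry":0,"rz":0,"x":0.15,"y":-0.017,"z":0.16,"jaw":-1},{"rx":0,"ry":0,"rz":0,"x":0.17,"y":-0.02,"z":0.135,"jaw":-1},{"rx":0,"ry":0,"rz":0,"x":0.17,"y":-0.02,"z":0.135,"jaw":-1}]'
```

```text
clock: 4.47
tcp_pos: [0.5321, 0.1247, 0.1899]
orientation: [3.136, -0.184, -0.001]
contact_force: [1.7, 4.7, -12.2]
grip_width: 0.0174
gripper_force: 33.1
```

```bash
python3 -m jog '[{"rx":0,"ry":0,"rz":0,"x":0.19,"y":-0.022,"z":0.09,"jaw":-1},{"rx":0,"ry":0,"rz":0,"x":0.19,"y":-0.022,"z":0.09,"jaw":-1},{"rx":0,"ry":0,"rz":0,"x":0.205,"y":-0.024,"z":0.07,"jaw":-1},{"rx":0,"ry":0,"rz":0,"x":0.205,"y":-0.024,"z":0.07,"jaw":-1},{"rx":0,"ry":0,"rz":0,"x":0.215,"y":-0.025,"z":0.04,"jaw":-1},{"rx":0,"ry":0,"rz":0,"x":0.215,"y":-0.025,"z":0.04,"jaw":-1},{"rx":0,"ry":0,"rz":0,"x":0.215,"y":-0.025,"z":0.005,"jaw":-1},{"rx":0,"ry":0,"rz":0,"x":0.215,"y":-0.025,"z":0.005,"jaw":-1}]'
```

```text
clock: 5.48
tcp_pos: [0.6313, 0.1127, 0.2152]
orientation: [3.135, -0.184, -0.001]
contact_force: [-5.3, 0.5, 0.7]
grip_width: 0.0169
gripper_force: 37.2
```

```bash
python3 -m jog '[{"rx":0,"ry":0,"rz":0,"x":0.215,"y":-0.025,"z":-0.025,"jaw":-1},{"rx":0,"ry":0,"rz":0,"x":0.215,"y":-0.025,"z":-0.03,"jaw":-1},{"rx":0,"ry":0,"rz":0,"x":0.22,"y":-0.025,"z":-0.065,"jaw":-1},{"rx":0,"ry":0,"rz":0,"x":0.22,"y":-0.025,"z":-0.07,"jaw":-1},{"rx":0,"ry":0,"rz":0,"x":0,"y":0,"z":0,"jaw":-1},{"rx":0,"ry":0,"rz":0,"x":0,"y":0,"z":0,"jaw":-1},{"rx":0,"ry":0,"rz":0,"x":0,"y":0,"z":0,"jaw":-0.2},{"rx":0,"ry":0,"rz":0,"x":0,"y":0,"z":0,"jaw":-0.2}]'
```

```text
clock: 6.48
tcp_pos: [0.6825, 0.1082, 0.2027]
orientation: [-3.136, 0.182, 0.001]
contact_force: [0.3, 0.1, 0.5]
grip_width: 0.0339
gripper_force: 0.0
```

```bash
python3 -m jog '[{"rx":0,"ry":0,"rz":0,"x":0,"y":0,"z":0.6,"jaw":-0.2},{"rx":0,"ry":0,"rz":0,"x":0,"y":0,"z":0.7,"jaw":-0.2},{"rx":0,"ry":0,"rz":0,"x":0,"y":0,"z":0.7,"jaw":-0.2},{"rx":0,"ry":0,"rz":0.36,"x":-0.4,"y":-0.94,"z":0,"jaw":0.8},{"rx":0,"ry":0,"rz":0.36,"x":-0.4,"y":-0.94,"z":0,"jaw":0.8},{"rx":0,"ry":0,"rz":0.36,"x":-0.4,"y":-0.94,"z":0,"jaw":0.8},{"rx":0,"ry":0,"rz":0.36,"x":-0.4,"y":-0.94,"z":0,"jaw":0.8},{"rx":0,"ry":0,"rz":0.36,"x":-0.4,"y":-0.94,"z":0,"jaw":0.8}]'; python3 - <<'E'
from h import *
for n in("scene","top"): cv2.imwrite(f"pics/{n}1.png",grab_frame(n)[:,:,::-1])
a=cv2.imread("pics/top1.png")[190:285,225:305]; b=cv2.imread("pics/scene1.png")[210:350,200:340]
a=cv2.resize(a,None,fx=5,fy=5,interpolation=3); b=cv2.resize(b,(475,475),interpolation=3)[:475]
c=np.zeros((475,800,3),np.uint8); c[:,:400]=a; c[:,400:]=cv2.resize(b,None,fx=1,fy=1)[:,75:]; cv2.imwrite("pics/c1.png",c)
E
```

```text
clock: 7.48
tcp_pos: [0.5619, -0.1757, 0.3231]
orientation: [-3.126, -0.314, -0.0]
contact_force: [1.0, -0.5, 0.2]
grip_width: 0.0771
gripper_force: 0.0
```

View pics/c1.png

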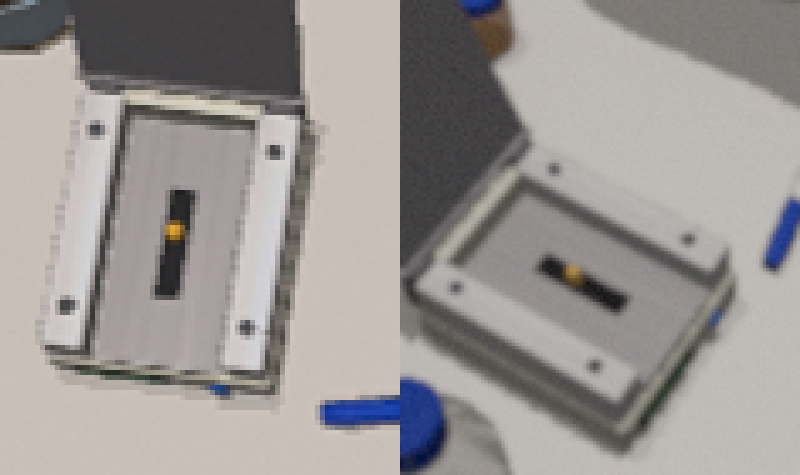

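The cover leans back and the pin is in view at top crop (174,231), i.e. the full picture (259.7,236.1), with the scene crop at (573,273). Now I refine the reader frame.

```bash
python3 - <<'E'
from fit import *
T=cv2.imread("pics/top1.png");S=cv2.imread("pics/scene1.png")
ye=lambda I:cv2.inRange(cv2.cvtColor(I,40),(12,130,80),(32,255,255))
a=blob(ye(T),(245,220,275,255))[0];b=blob(ye(S),(255,275,290,305))[0]
print("pin px",a,b,"tri",tri(a,b),"cast",cast("top",a,.052),cast("scene",b,.051))
tp=lambda x,y:np.array([x,y])/5+[225-.4,190-.4]
sc=lambda x,y:np.array([x-325,y])/3.393+[200-.35,210-.35]
scr=np.array([tp(96,128),tp(67,305),tp(275,151),tp(247,327)]);ss=np.array([sc(455,287),sc(594,366),sc(554,169),sc(688,239)])
c=cast("top",scr,.06);c2=cast("scene",ss,.06);print("screws\n",c,"\n",c2);print(c.mean(0),c2.mean(0))
for q in(c,c2):
    d=q[0]+q[2]-q[1]-q[3];print("yaw",np.degrees(np.arctan2(d[1],d[0])),"and y",np.degrees(np.arctan2(*(q[0]+q[1]-q[2]-q[3])[[1,0]]))-90)
fr=cast("top",[tp(88,351),tp(224,370),tp(45,348),tp(265,373)],.06);print("front inner mid",fr[:2].mean(0),np.linalg.norm(fr[0]-fr[1]),fr[2:].mean(0),np.linalg.norm(fr[2]-fr[3]))
print("slot c",cast("top",[tp(175.5,244)],.042))
g=cast("top",blob(cv2.inRange(T,(0,0,0),(45,45,45)),(250,225,270,252))[0],.04);print("dark slot",g)
p=np.array([.5516,.1229,-.1134]);print("ch est",reader(p,[0,0,.053]))
E
```

```text
pin px [259.4222 235.5778] [272.6232 290.7971] tri [[0.5539 0.123  0.045 ]] cast [[0.5522 0.1219 0.052 ]] [[0.5519 0.126  0.051 ]]
screws
 [[0.6023 0.1617 0.06  ]
 [0.5122 0.172  0.06  ]
 [0.5912 0.0717 0.06  ]
 [0.502  0.0829 0.06  ]] 
 [[0.6026 0.1627 0.06  ]
 [0.5131 0.1738 0.06  ]
 [0.591  0.0734 0.06  ]
 [0.5021 0.0842 0.06  ]]
[0.5519 0.1221 0.06  ] [0.5522 0.1235 0.06  ]
yaw -6.828110097049283 and y -6.803056290951389
yaw -6.997358938169113 and y -7.216748013784766
front inner mid [0.4849 0.1271 0.06  ] 0.06765365814816494 [0.4849 0.1276 0.06  ] 0.10899526745595883
slot c [[0.5472 0.1225 0.042 ]]
dark slot [[0.5344 0.1249 0.04  ]]
ch est [[0.5516 0.1229 0.053 ]]
```

```bash
python3 - <<'E'
from fit import *
T=cv2.imread("pics/top1.png");S=cv2.imread("pics/scene1.png")
m=cv2.inRange(T,(195,195,205),(255,)*3)
G=cv2.cvtColor(T,6).astype(float)
print(G[215,235:295].astype(int).tolist());print(G[250,230:285].astype(int).tolist())
E
```

```text
[192, 193, 193, 193, 184, 183, 197, 154, 74, 66, 128, 191, 205, 154, 65, 103, 143, 156, 157, 160, 157, 153, 157, 159, 156, 156, 159, 162, 159, 156, 153, 138, 122, 111, 102, 98, 100, 105, 94, 86, 73, 143, 193, 196, 197, 202, 203, 206, 209, 170, 102, 122, 156, 171, 168, 180, 194, 192, 192, 192]
[192, 192, 192, 183, 187, 205, 159, 70, 70, 89, 168, 211, 162, 72, 99, 144, 159, 157, 159, 159, 156, 160, 162, 162, 162, 163, 167, 169, 168, 168, 166, 163, 166, 168, 163, 162, 163, 163, 161, 158, 153, 180, 206, 201, 202, 205, 207, 209, 203, 150, 75, 91, 76, 150, 198]
```

```bash
python3 - <<'E'
from fit import *
G=cv2.GaussianBlur(cv2.cvtColor(cv2.imread("pics/top1.png"),6).astype(float),(1,5),0)
Lp=[];Rp=[];Ro=[]
def peak(g,lo):
    k=int(np.argmax(g[1:-1]))+1; d=g[k-1]-2*g[k]+g[k+1]; return lo+k+.5+(.5*(g[k-1]-g[k+1])/d if d else 0)
for v in range(213,258):
    c=260-(v-235)*.15
    a=int(c-17);g=-np.diff(G[v,a:a+12]);Lp.append((peak(g,a),v))
    a=int(c+8);g=np.diff(G[v,a:a+12]);Rp.append((peak(g,a),v))
    a=int(c+17);g=-np.diff(G[v,a:a+12]);Ro.append((peak(g,a),v))
L=[]
for n,Q in(("L",Lp),("R",Rp),("Ro",Ro)):
    W=cast("top",Q,.06)[:,:2]
    l=cv2.fitLine(W.astype(np.float32),cv2.DIST_HUBER,0,.001,1e-6).ravel();l*=np.r_[np.sign(l[0])*np.ones(2),1,1]
    res=(W-l[2:])@[-l[1],l[0]];print(n,np.degrees(np.arctan2(l[1],l[0])),"y at x=.552",l[3]+(.552-l[2])*l[1]/l[0],"std",res.std());print(np.round(res*1000,1).tolist())
E
```

```text
L -6.860646 y at x=.552 0.15671358 std 0.0002629456724607409
[0.3, 0.2, 0.0, -0.2, -0.4, 0.0, 0.3, 0.2, -0.0, -0.3, -0.5, -0.0, 0.2, 0.2, -0.0, -0.3, -0.5, 0.1, 0.3, 0.2, -0.0, -0.3, -0.4, 0.1, 0.3, 0.2, -0.0, -0.3, -0.4, 0.2, 0.3, 0.2, -0.1, -0.3, -0.3, 0.4, 0.4, 0.2, 0.0, -0.2, -0.0, 0.4, 0.4, 0.2, -0.0]
R -6.7845716 y at x=.552 0.086486004 std 0.0024828121846453815
[2.8, 1.7, 1.2, 0.6, -0.1, -0.4, -0.3, -0.0, 0.0, -0.1, -0.3, -0.4, -0.5, -0.3, 0.0, 0.1, -0.1, -0.3, -0.3, -0.1, 0.2, 0.2, 0.1, -0.1, -0.3, -0.1, 0.2, 0.2, 0.0, -0.1, -0.3, -0.3, 0.2, 0.4, 0.2, 0.0, -0.1, -0.1, 0.1, 0.3, 0.4, -11.3, -11.9, -0.2, 0.0]
Ro -7.058272 y at x=.552 0.06660565 std 0.00032473179205134913
[1.2, 0.6, 0.2, -0.1, -0.3, -0.0, 0.4, 0.4, 0.2, -0.0, -0.3, -0.4, 0.1, 0.3, 0.3, 0.1, -0.2, -0.4, -0.2, 0.2, 0.3, 0.2, -0.1, -0.4, -0.6, -0.1, 0.3, 0.2, 0.0, -0.3, -0.5, -0.4, 0.2, 0.2, 0.1, -0.2, -0.4, -0.6, -0.1, 0.2, 0.2, -0.0, -0.1, 0.1, 0.1]
```

```bash
python3 -m jog '[{"rx":0,"ry":0,"rz":0,"x":-0.02,"y":0.035,"z":-0.85,"jaw":0.8},{"rx":0,"ry":0,"rz":0,"x":0,"y":0,"z":-0.85,"jaw":0.8},{"rx":0,"ry":0,"rz":0,"x":0,"y":0,"z":-0.85,"jaw":0.8},{"rx":0,"ry":0,"rz":0,"x":0,"y":0,"z":-0.85,"jaw":0.8},{"rx":0,"ry":0,"rz":0,"x":0,"y":0,"z":-0.85,"jaw":0.8},{"rx":0,"ry":0,"rz":0,"x":0,"y":0,"z":-0.5,"jaw":0.8},{"rx":0,"ry":0,"rz":0,"x":0,"y":0,"z":0,"jaw":0.8}]'
```

```text
clock: 8.45
tcp_pos: [0.5599, -0.1712, 0.0358]
orientation: [-3.124, -0.31, 0.007]
contact_force: [-0.6, 1.1, 0.6]
grip_width: 0.0769
gripper_force: 0.0
```

```bash
python3 -m jog '[{"rx":0,"ry":0,"rz":0,"x":0,"y":0,"z":-0.03,"jaw":-1},{"rx":0,"ry":0,"rz":0,"x":0,"y":0,"z":0,"jaw":-1},{"rx":0,"ry":0,"rz":0,"x":0,"y":0,"z":0,"jaw":-1},{"rx":0,"ry":0,"rz":0,"x":0,"y":0,"z":0,"jaw":-1},{"rx":0,"ry":0,"rz":0,"x":0,"y":0,"z":0,"jaw":-1},{"rx":0,"ry":0,"rz":0,"x":0,"y":0,"z":0,"jaw":-1},{"rx":0,"ry":0,"rz":0,"x":0,"y":0,"z":0,"jaw":-1}]' 100
```

```text
clock: 9.32
tcp_pos: [0.5627, -0.1729, 0.0376]
orientation: [3.125, 0.308, 0.003]
contact_force: [-0.8, -0.5, 7.1]
grip_width: 0.0143
gripper_force: 98.0
```

```bash
python3 -m jog '[{"rx":0,"ry":0,"rz":0,"x":0,"y":0,"z":0.4,"jaw":-1},{"rx":0,"ry":0,"rz":0,"x":0,"y":0,"z":0.7,"jaw":-1},{"rx":0,"ry":0,"rz":0,"x":0,"y":0,"z":0.8,"jaw":-1}]'; python3 -m jog '[{"rx":0,"ry":0,"rz":-0.3,"x":-0.05,"y":0.8,"z":0,"jaw":-1},{"rx":0,"ry":0,"rz":-0.3,"x":-0.05,"y":0.8,"z":0,"jaw":-1},{"rx":0,"ry":0,"rz":-0.3,"x":-0.05,"y":0.8,"z":0,"jaw":-1},{"rx":0,"ry":0,"rz":-0.3,"x":-0.05,"y":0.8,"z":0,"jaw":-1},{"rx":0,"ry":0,"rz":-0.3,"x":-0.05,"y":0.8,"z":0,"jaw":-1},{"rx":0,"ry":0,"rz":-0.33,"x":-0.05,"y":0.9,"z":0,"jaw":-1},{"rx":0,"ry":0,"rz":0,"x":0,"y":0,"z":0,"jaw":-1},{"rx":0,"ry":0,"rz":0,"x":0,"y":0,"z":0,"jaw":-1}]'; python3 - <<'E'
from h import *
for n in("scene","top"): cv2.imwrite(f"pics/{n}2.png",grab_frame(n)[:,:,::-1])
o=get_obs();print(o['tcp_pos'],o['contact_force'],o['orientation'])
a=cv2.imread("pics/top2.png")[190:285,225:305]; b=cv2.imread("pics/scene2.png")[210:350,200:340]
a=cv2.resize(a,None,fx=5,fy=5,interpolation=3); b=cv2.resize(b,(475,475),interpolation=3)
c=np.zeros((475,800,3),np.uint8); c[:,:400]=a; c[:,400:]=b[:,75:]; cv2.imwrite("pics/c2.png",c)
E
```

```text
clock: 9.7
tcp_pos: [0.5605, -0.1721, 0.1504]
orientation: [-3.125, -0.309, 0.004]
contact_force: [1.4, 0.0, -2.5]
grip_width: 0.0147
gripper_force: 98.0
clock: 10.7
tcp_pos: [0.5432, 0.1211, 0.1498]
orientation: [3.135, -0.191, -0.002]
contact_force: [-0.9, -0.4, -3.8]
grip_width: 0.0142
gripper_force: 98.4
[0.54367407 0.11981325 0.14996043] [-0.35329703 -0.08835195 -3.20619342] [ 3.13437789e+00 -1.94992932e-01 -1.04030404e-03]
```

View pics/c2.png

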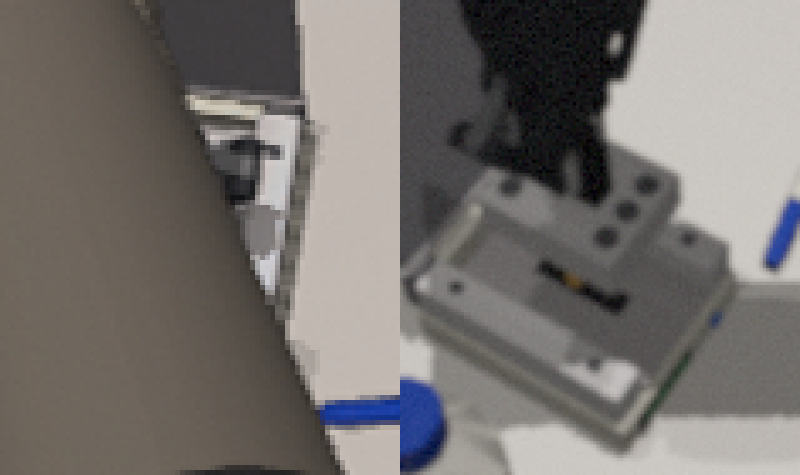

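```bash
python3 -m jog '[{"rx":0,"ry":0,"rz":0.02,"x":0,"y":0.055,"z":-0.2,"jaw":-1},{"rx":0,"ry":0,"rz":0,"x":0,"y":0,"z":-0.25,"jaw":-1},{"rx":0,"ry":0,"rz":0,"x":0,"y":0,"z":-0.25,"jaw":-1},{"rx":0,"ry":0,"rz":0,"x":0,"y":0,"z":-0.1,"jaw":-1},{"rx":0,"ry":0,"rz":0,"x":0,"y":0,"z":0,"jaw":-1},{"rx":0,"ry":0,"rz":0,"x":0,"y":0,"z":0,"jaw":-1},{"rx":0,"ry":0,"rz":0,"x":0,"y":0,"z":0,"jaw":-1}]'; python3 - <<'E'
from fit import *
sc=lambda x,y:np.array([x-325,y])/3.393+[200-.35,210-.35]
c=cast("scene",[sc(680,178),sc(605,245)],.150-.0376+.026);print(c,c.mean(0))
# front mid is 40 mm before carrier origin
print(reader([*c.mean(0)[:2],np.radians(-7)],[.04,0,0]))
E
```

```text
clock: 11.68
tcp_pos: [0.5442, 0.1251, 0.1028]
orientation: [-3.136, 0.186, -0.002]
contact_force: [0.0, -0.3, -2.8]
grip_width: 0.0146
gripper_force: 98.4
[[0.4978 0.0973 0.1384]
 [0.514  0.1478 0.1384]] [0.5059 0.1226 0.1384]
[[0.5456 0.1177 0.    ]]
```

```bash
python3 -m jog '[{"rx":0,"ry":0,"rz":0,"x":0,"y":-0.015,"z":-0.05,"jaw":-1},{"rx":0,"ry":0,"rz":0,"x":0,"y":0,"z":-0.05,"jaw":-1},{"rx":0,"ry":0,"rz":0,"x":0,"y":0,"z":-0.05,"jaw":-1},{"rx":0,"ry":0,"rz":0,"x":0,"y":0,"z":0,"jaw":-1},{"rx":0,"ry":0,"rz":0,"x":0,"y":0,"z":0,"jaw":-1},{"rx":0,"ry":0,"rz":0,"x":0,"y":0,"z":0,"jaw":-1}]'; python3 - <<'E'
from h import *
I=grab_frame("scene")[:,:,::-1]; cv2.imwrite("pics/c3.png",cv2.resize(I[200:350,200:360],None,fx=4,fy=4,interpolation=3))
E
```

```text
clock: 12.42
tcp_pos: [0.5439, 0.1241, 0.0934]
orientation: [-3.136, 0.186, -0.0]
contact_force: [0.1, -0.3, -2.9]
grip_width: 0.0148
gripper_force: 98.4
```

View pics/c3.png

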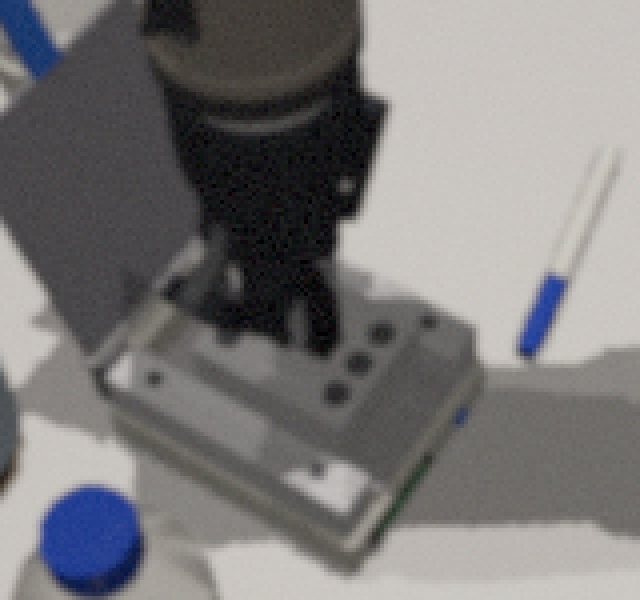

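The carrier sits level between the rails, its front edge from (345,435) to (415,330), with the wall of the cover well behind. I lower it gently until it touches the pin.

```bash
python3 -m jog '[{"rx":0,"ry":0,"rz":0,"x":0,"y":0,"z":-0.04,"jaw":-1},{"rx":0,"ry":0,"rz":0,"x":0,"y":0,"z":-0.02,"jaw":-1},{"rx":0,"ry":0,"rz":0,"x":0,"y":0,"z":0,"jaw":-1},{"rx":0,"ry":0,"rz":0,"x":0,"y":0,"z":0,"jaw":-1}]'
```

```text
clock: 12.98
tcp_pos: [0.544, 0.1241, 0.0903]
orientation: [3.136, -0.187, 0.001]
contact_force: [-1.8, -1.3, 4.8]
grip_width: 0.0146
gripper_force: 99.8
```

```bash
python3 -m jog '[{"rx":0,"ry":0,"rz":0,"x":0.015,"y":-0.002,"z":0.003,"jaw":-1},{"rx":0,"ry":0,"rz":0,"x":0.017,"y":-0.002,"z":0,"jaw":-1},{"rx":0,"ry":0,"rz":0,"x":0.017,"y":-0.002,"z":0,"jaw":-1},{"rx":0,"ry":0,"rz":0,"x":0.017,"y":-0.002,"z":0,"jaw":-1},{"rx":0,"ry":0,"rz":0,"x":0,"y":0,"z":0,"jaw":-1},{"rx":0,"ry":0,"rz":0,"x":0,"y":0,"z":0,"jaw":-1}]'
```

```text
clock: 13.72
tcp_pos: [0.5448, 0.124, 0.0903]
orientation: [3.135, -0.185, -0.009]
contact_force: [-10.2, 0.1, 14.4]
grip_width: 0.0145
gripper_force: 100.9
```

```bash
python3 -m jog '[{"rx":0,"ry":0,"rz":0,"x":-0.033,"y":0.004,"z":0.01,"jaw":-1},{"rx":0,"ry":0,"rz":0,"x":-0.033,"y":0.004,"z":0,"jaw":-1},{"rx":0,"ry":0,"rz":0,"x":0,"y":0,"z":0,"jaw":-1}]';  python3 -m jog '[{"rx":0,"ry":0,"rz":0,"x":-0.025,"y":0.003,"z":0,"jaw":-1},{"rx":0,"ry":0,"rz":0,"x":-0.025,"y":0.003,"z":-0.01,"jaw":-1},{"rx":0,"ry":0,"rz":0,"x":0,"y":0,"z":0,"jaw":-1},{"rx":0,"ry":0,"rz":0,"x":0,"y":0,"z":0,"jaw":-1}]'
```

```text
clock: 14.1
tcp_pos: [0.5442, 0.1241, 0.0905]
orientation: [-3.136, 0.187, -0.001]
contact_force: [-0.2, 0.8, -0.6]
grip_width: 0.0149
gripper_force: 98.8
clock: 14.6
tcp_pos: [0.5417, 0.1244, 0.0904]
orientation: [-3.136, 0.187, -0.003]
contact_force: [3.8, -1.3, 1.4]
grip_width: 0.0149
gripper_force: 98.9
```

```bash
python3 -m jog '[{"rx":0,"ry":0,"rz":0,"x":0.02,"y":-0.002,"z":0.008,"jaw":-1},{"rx":0,"ry":0,"rz":0,"x":0.02,"y":-0.003,"z":0,"jaw":-1},{"rx":0,"ry":0,"rz":0,"x":0.02,"y":-0.002,"z":0,"jaw":-1},{"rx":0,"ry":0,"rz":0,"x":0.02,"y":-0.003,"z":0,"jaw":-1},{"rx":0,"ry":0,"rz":0,"x":0,"y":0,"z":0,"jaw":-1}]'; python3 -m jog '[{"rx":0,"ry":0,"rz":0,"x":0.02,"y":-0.002,"z":0,"jaw":-1},{"rx":0,"ry":0,"rz":0,"x":0.02,"y":-0.003,"z":0,"jaw":-1},{"rx":0,"ry":0,"rz":0,"x":0,"y":0,"z":0,"jaw":-1}]'
```

```text
clock: 15.22
tcp_pos: [0.5426, 0.1243, 0.0903]
orientation: [3.135, -0.185, -0.009]
contact_force: [-7.9, 0.7, 11.5]
grip_width: 0.0146
gripper_force: 100.4
clock: 15.6
tcp_pos: [0.5431, 0.1243, 0.0903]
orientation: [3.134, -0.184, -0.015]
contact_force: [-13.0, 1.0, 17.7]
grip_width: 0.0148
gripper_force: 101.3
```

```bash
python3 -m jog '[{"rx":0,"ry":0,"rz":0,"x":0,"y":0,"z":0.04,"jaw":-1},{"rx":0,"ry":0,"rz":0,"x":0,"y":0,"z":0,"jaw":-1},{"rx":0,"ry":0,"rz":0,"x":0,"y":0,"z":0,"jaw":-1}]'; python3 -m jog '[{"rx":0,"ry":0,"rz":0,"x":0,"y":0,"z":-0.02,"jaw":-1},{"rx":0,"ry":0,"rz":0,"x":0,"y":0,"z":-0.02,"jaw":-1},{"rx":0,"ry":0,"rz":0,"x":0,"y":0,"z":0,"jaw":-1},{"rx":0,"ry":0,"rz":0,"x":0,"y":0,"z":0,"jaw":-1}]'
```

```text
clock: 15.98
tcp_pos: [0.5477, 0.1232, 0.0922]
orientation: [3.136, -0.187, -0.002]
contact_force: [-0.5, -0.3, -2.8]
grip_width: 0.015
gripper_force: 98.7
clock: 16.48
tcp_pos: [0.548, 0.1234, 0.0904]
orientation: [3.136, -0.186, 0.0]
contact_force: [-0.6, 0.6, -1.3]
grip_width: 0.0147
gripper_force: 98.9
```

```bash
python3 -m jog '[{"rx":0,"ry":0,"rz":0,"x":0,"y":0,"z":0.03,"jaw":-1},{"rx":0,"ry":0,"rz":0,"x":0.033,"y":-0.004,"z":0,"jaw":-1},{"rx":0,"ry":0,"rz":0,"x":0,"y":0,"z":-0.04,"jaw":-1},{"rx":0,"ry":0,"rz":0,"x":0,"y":0,"z":0,"jaw":-1},{"rx":0,"ry":0,"rz":0,"x":0,"y":0,"z":0,"jaw":-1}]'; python3 -m jog '[{"rx":0,"ry":0,"rz":0,"x":0,"y":0,"z":0.03,"jaw":-1},{"rx":0,"ry":0,"rz":0,"x":0.033,"y":-0.004,"z":0,"jaw":-1},{"rx":0,"ry":0,"rz":0,"x":0,"y":0,"z":-0.03,"jaw":-1},{"rx":0,"ry":0,"rz":0,"x":0,"y":0,"z":0,"jaw":-1},{"rx":0,"ry":0,"rz":0,"x":0,"y":0,"z":0,"jaw":-1}]'
```

```text
clock: 17.1
tcp_pos: [0.55, 0.1232, 0.0897]
orientation: [3.136, -0.187, -0.0]
contact_force: [-0.0, -0.9, -1.5]
grip_width: 0.0147
gripper_force: 98.8
clock: 17.73
tcp_pos: [0.5519, 0.123, 0.0897]
orientation: [3.136, -0.186, -0.0]
contact_force: [0.1, 0.0, -3.5]
grip_width: 0.0144
gripper_force: 98.8
```

```bash
python3 -m jog '[{"rx":0,"ry":0,"rz":0,"x":0,"y":0,"z":-0.02,"jaw":-1},{"rx":0,"ry":0,"rz":0,"x":0,"y":0,"z":-0.02,"jaw":-1},{"rx":0,"ry":0,"rz":0,"x":0,"y":0,"z":0,"jaw":-1},{"rx":0,"ry":0,"rz":0,"x":0,"y":0,"z":0,"jaw":-1}]'
```

```text
clock: 18.23
tcp_pos: [0.552, 0.123, 0.0874]
orientation: [3.136, -0.186, 0.0]
contact_force: [-0.3, 0.0, -3.0]
grip_width: 0.0147
gripper_force: 98.8
```

It is dropping over the pin without force. I continue down.

```bash
python3 -m jog '[{"rx":0,"ry":0,"rz":0,"x":0,"y":0,"z":-0.03,"jaw":-1},{"rx":0,"ry":0,"rz":0,"x":0,"y":0,"z":-0.03,"jaw":-1},{"rx":0,"ry":0,"rz":0,"x":0,"y":0,"z":-0.03,"jaw":-1},{"rx":0,"ry":0,"rz":0,"x":0,"y":0,"z":-0.02,"jaw":-1},{"rx":0,"ry":0,"rz":0,"x":0,"y":0,"z":0,"jaw":-1},{"rx":0,"ry":0,"rz":0,"x":0,"y":0,"z":0,"jaw":-1}]'
```

```text
clock: 18.98
tcp_pos: [0.552, 0.123, 0.0808]
orientation: [-3.136, 0.186, -0.0]
contact_force: [0.1, -0.2, -3.4]
grip_width: 0.0146
gripper_force: 98.8
```

```bash
python3 -m jog '[{"rx":0,"ry":0,"rz":0,"x":0,"y":0,"z":-0.03,"jaw":-1},{"rx":0,"ry":0,"rz":0,"x":0,"y":0,"z":-0.03,"jaw":-1},{"rx":0,"ry":0,"rz":0,"x":0,"y":0,"z":-0.03,"jaw":-1},{"rx":0,"ry":0,"rz":0,"x":0,"y":0,"z":-0.02,"jaw":-1},{"rx":0,"ry":0,"rz":0,"x":0,"y":0,"z":0,"jaw":-1},{"rx":0,"ry":0,"rz":0,"x":0,"y":0,"z":0,"jaw":-1},{"rx":0,"ry":0,"rz":0,"x":0,"y":0,"z":0,"jaw":-1}]'
```

```text
clock: 19.85
tcp_pos: [0.5523, 0.123, 0.0752]
orientation: [3.136, -0.187, 0.001]
contact_force: [-3.6, -0.7, 9.7]
grip_width: 0.0146
gripper_force: 100.3
```

```bash
python3 -m jog '[{"rx":0,"ry":0,"rz":0,"x":-0.004,"y":0,"z":-0.015,"jaw":-1},{"rx":0,"ry":0,"rz":0,"x":0,"y":0,"z":-0.01,"jaw":-1},{"rx":0,"ry":0,"rz":0,"x":0,"y":0,"z":0,"jaw":-1},{"rx":0,"ry":0,"rz":0,"x":0,"y":0,"z":0,"jaw":-1},{"rx":0,"ry":0,"rz":0,"x":0,"y":0,"z":0,"jaw":-1}]'; python3 - <<'E'
from h import *
I=grab_frame("scene")[:,:,::-1]; cv2.imwrite("pics/c4.png",cv2.resize(I[170:350,190:360],None,fx=3.3,fy=3.3,interpolation=3))
E
```

```text
clock: 20.48
tcp_pos: [0.5523, 0.123, 0.0744]
orientation: [3.136, -0.187, 0.002]
contact_force: [-4.4, -1.9, 14.4]
grip_width: 0.0142
gripper_force: 101.3
```

View pics/c4.png

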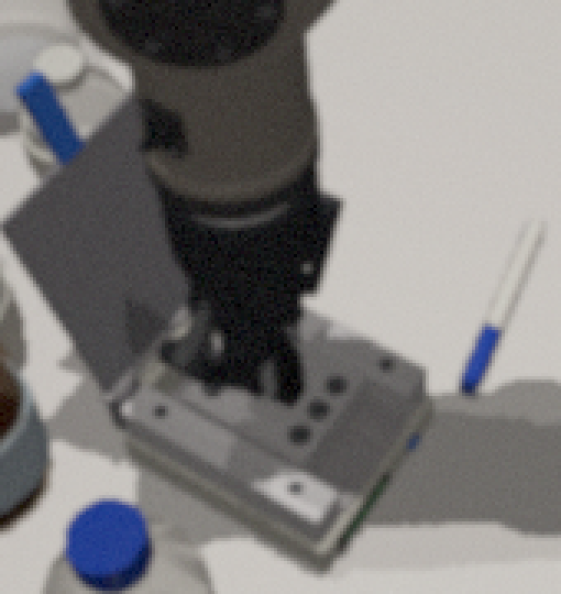

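The carrier sits level with its top near the rails (front edge around (310,460)), the cover still leans back with its tab at (50,115), and the push is about 17 N on the seat. I hand in.

```bash
python3 -c "
from bench import r
print(r.hand_in())"
```

```text
the job is handed in; nothing more can be done
None
```

I handed the job in at about 20.5 s: by my estimate the cover stands open at about 111°, and the gripper is still holding the carrier pressed down over the pin with about 17 N. The jar, marker and dropping bottle were never touched; the hand-in returned no verdict.

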